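# Mix the varnish and hold it to the light

### The arm

A 6-joint arm with a two-finger parallel gripper is mounted at the origin on the work surface. World frame = base frame: x ahead of the robot, y to its left, z up, the work surface at z = 0. Lengths are in mm, angles in rad, forces in N, time in s.
With the tool pointing down it reaches from about 400 to 925 mm from the base axis. Payload 12.5 kg.
Tool frame: the origin (TCP) lies on the centre line of the jaws, within the pads' length; the fingertips stand 8 mm ahead of it and the grasp point (between the pads) lies 11 mm behind it; z points along the fingers, x is the direction in which the jaws open and shut, and the axes are right-handed (so a half turn about z gives the same grasp; the last joint's range is limited). The gripper opens to 95 mm and grips with 3 to 60 N. Pads are 20 mm wide; open, the fingers measure 119 mm over their backs; the gripper's body (75 mm by 180 mm) begins 59 mm behind the grasp point.
Start: joints at [-1.217, 0.491, 1.559, -0, 1.092, -0.106], TCP at [277.38, -560.095, 222.661] pointing down, gripper open.
Joint ranges: [-3.1, 3.1], [-0.84, 2.19], [0.05, 2.79], [-1.13, 4.28], [0.06, 2.93], [-2.69, 2.69]. Speed limits (rad/s): [2.22, 2.22, 2.79, 3.14, 3.14, 3.14].

### API

Orientations are given as [roll, pitch, yaw] about the fixed x, y, z axes, in that order (R = Rz(yaw) Ry(pitch) Rx(roll)).
In Python, from cell import env gives the robot as it stands. The module is installed in compiled form; this text tells all that it offers.
- The arm moves only by the tool send_rows, never from a script. Its argument "moves" is a list that holds one entry, the list of rows, each a list of 6 numbers: the shift along the tool's x, y, z as a fraction of full scale, then the turn, a rotation vector about the tool's x, y, z as a fraction of full scale. A call has 1 to 12 rows; each row is the pose to reach, as a shift and turn from the pose commanded when the call began, along the tool's axes at that moment; what a row does not reach only later rows make up. Full scale, the value 1, is 0.3 m for a shift and 90 degrees for a turn. A row lasts 1/12 s, in which the tool goes at most 41.7 mm and 7.16 degrees, less where a joint would pass 70% of its speed; a pose out of reach is approached as far as the arm can. A call with a number of a shift or a turn outside -1 to 1 is refused whole. A call with a gripper value outside its range is refused whole. "grip" is the gripper's target within -1 to 1 (shut at 1, half-way at 0, fully open at -1), set as the call begins (left out, the last holds). The fingers move at their own pace and stop on an object; the grip force is fixed at half the most. Time passes only in rows, so rows that repeat a pose let the fingers close. It gives the time, the measured TCP pose, the force and the opening at its end, in the units of the state.
- env.state(): the state, without advancing time (a new reading comes with each control period).
- env.read_camera(name): name is "scene" or "top" or "wrist"; returns a dict with "image" (480x640x3 uint8, red, green, blue), "mtx" (3x3 intrinsics, pixels), "distortion" ([k1, k2, p1, p2, k3] as OpenCV has them; the pictures are not rectified), "T" (4x4, takes a point from camera to world coordinates); the wrist camera has in their place "mount" (4x4, takes a point from camera to tool coordinates, whose origin is the TCP and whose axes are the tool frame's). Camera axes: x right, y up, looking along -z (the intrinsics and any distortion apply to the point x, -y, -z); pixel columns grow to the right and rows downward; lengths in mm; the calibration is good to about 2 mm. A picture is of the moment at which its call begins: read the wrist's pose just before it. There is no depth.
- env.job_done(): hands the job in, once; it reports no verdict.
Trained networks look in the newest picture that a camera, given by its name, has taken for a name from the list of things; names that differ only in an ending like _2 or _b are one class to them, and where a whole thing is asked for, a point or a joint stands for the part that bears it (a point fixed in the world has none). Each returns a list of dicts, best first, with "confidence" (0 to 1); they miss things now and then, are a little off and sometimes report something else, mostly with a low value. They report only what shows in the picture. A call takes as long as a camera call. They do not tell look-alikes from the thing itself.
- env.look_for(camera, thing): "xy" ([column, row] in pixels, amid what is visible of it).
- env.outline_of(camera, thing): "region" (480x640 bool, what is visible of it) and "xy" ([column, row] in pixels, amid what is visible of it).
The state is a dict: "t": time; "joints": joint angles; "qvel": joint speeds; "tau": joint torques, N m; "eef_pos": TCP position; "tcp_rot": TCP orientation; "ft_force": force on the tool from outside, world axes, zero at the start; "moment": the same for the moment, N m; "opening": opening from 0.0 (shut) to 1.0 (fully open).
Only numpy, scipy, OpenCV 4.12 (cv2) and the standard library are available. Lean on these libraries where they do the work, as an engineer would, in place of code of your own. Each camera call takes 0.05 s, during which the arm holds its last target. There are 200 camera calls.

### The job

Pick up the flat glass bottle of clear varnish by its two frosted narrow edges only (no fingers on the clear broad faces or the cap), keep it upright and press it down on the rubber pad of the touch mixer until the pad is fully depressed, and keep it down for two seconds. Then check it against the light: bring it into the middle of the light path between the lamp and the magnifying lens, with the lamp's light passing squarely through its clear faces, and finish while still holding it there, upright and still. Do not knock the lamp and magnifier, and leave the paint jar and the dropper bottle where they are.

Things in the scene. Friction and masses are not known exactly. Their poses are not given: they have to be found in the camera images.
- bottle: Loose flat glass bottle, 60 to 130 g, standing on the bench: 22 mm thick (x), 40 mm wide (y), 56 mm high to the shoulder; round black cap 19 mm across from 59 to 71 mm. Its narrow faces at +-20 mm in y are frosted (matt white), 20 mm wide: grip only there, 40 mm apart. Its broad faces at +-11 mm in x are clear. Origin: centre of its underside, z up.
- window_mid (a point): Centre of the bottle's clear faces, inside the glass: on the bottle's axis, 28 mm above its underside; x is the direction in which light is to pass through the clear faces (either way).
- clear_faces: The two polished broad faces of the bottle (32 mm wide, 54 mm high, at +-11 mm in x); part of the bottle, same origin and axes. Not to be touched by the fingers.
- bottle_cap: The black screw cap of the bottle, part of it, same origin and axes. Not to be touched by the fingers.
- mixer: Touch-start paint mixer, fixed: round grey housing 116 mm across, 70 mm high, with a round black rubber pad 54 mm across above its middle, top at 85 mm. Origin: centre of its underside on the bench.
- mixer_pad (a joint): How far the sprung pad is pressed down (m): 0 when free, 0.006 fully down. It starts to give at 2 N and needs 7 N to be fully down; it springs back when released.
- pad_top (a point): Centre of the pad's flat top face, 85 mm above the bench when free; it sinks with the pad.
- magnifier: Fixed lamp and magnifier on a dark foot (270 by 75 mm, 14 mm high, x from -125 to +145 mm). On a post at x = -80 mm a round lens in a black ring, 75 mm across; from x = +80 mm a round lamp, 56 mm across, 62 mm long, white face to the lens. Both centred 130 mm above the bench, tops at 168 and 158 mm. Origin: under the foot, below the middle of the gap.
- light_mid (a point): Middle of the light path: halfway between lens and lamp face (80 mm from each) on the line through their centres, 130 mm above the bench; x is the direction of the light path, z up.
- paint_jar: Round paint jar with white lid, 40 mm across, 42 mm high, loose; origin under its centre. Leave it alone.
- dropper_bottle: Round dropper bottle with a white pointed nozzle, 25 mm across, 67 mm high, loose; origin under its centre. Leave it alone.
Mind the look-alikes: they are no part of the job. Leave any orange look-alike of the bottle alone.

How it is judged:
By the outcome, as a careful person would: the job done as asked, in the order asked, and still so for the second after the job is handed in, while the arm keeps its last pose, push and grip.
It also fails if it takes over 50 s, if anything falls off the work surface, if the arm or the gripper's body presses on something with over 40 N, if the wrist force passes 120 N, or if a joint passes its speed limit or range.

## Working session

There is one attempt and no reset: what is moved stays moved. The work goes in short steps, Python scripts to look and compute and a tool call to move; the robot and the scene stay as the last step left them, time stands still between calls to the robot, and variables do not carry over. Pictures are saved under pics/ and viewed, about 8 in all and at most 12, crops included, and the job is handed in when it is done.

Besides the shell and the picture viewer there is one more tool, called after "Call:" as name(argument=value, ...), one argument or row to a line, values as JSON. send_rows: Moves the arm, as the interface text tells. Its arguments: {"type":"object","properties":{"moves":{"type":"array","items":{"type":"array","items":{"type":"array","items":{"type":"number"}}}},"grip":{"type":"number"}},"required":["moves"]}

```bash
mkdir -p pics; cat > h.py <<'E'
import numpy as np, cv2
from cell import env
def shot(cam,name=None):
    c=env.read_camera(cam)
    if name: cv2.imwrite('pics/'+name,c['image'][:,:,::-1])
    return c
def T_of(c,st=None):
    if 'T' in c: return np.array(c['T'])
    from scipy.spatial.transform import Rotation as R
    M=np.eye(4);M[:3,:3]=R.from_euler('xyz',st['tcp_rot']).as_matrix();M[:3,3]=st['eef_pos']
    return M@np.array(c['mount'])
def ray(c,T,px):
    u=cv2.undistortPoints(np.array([[px]],float),np.array(c['mtx']),np.array(c['distortion']))[0,0]
    return T[:3,3],T[:3,:3]@np.array([u[0],-u[1],-1.])
def atz(c,T,px,z):
    o,d=ray(c,T,px);return o+d*(z-o[2])/d[2]
def proj(c,T,P):
    P=np.atleast_2d(np.array(P,float));q=(P-T[:3,3])@T[:3,:3];q=q*[1,-1,-1]
    return cv2.projectPoints(q,np.zeros(3),np.zeros(3),np.array(c['mtx']),np.array(c['distortion']))[0][:,0]
E
python3 - <<'E'
from h import *
np.set_printoptions(precision=1,suppress=True)
s=env.state();print(s)
ims=[]
for cam in ['scene','top']:
    c=shot(cam,cam+'0.png');T=T_of(c);print(cam,T[:3,3],-T[:3,2],c['mtx'][0][0])
    for n in ['bottle','bottle_cap','mixer','mixer_pad','magnifier','paint_jar','dropper_bottle']:
        print(n,[(np.round(d['xy']),round(d['confidence'],2),atz(c,T,d['xy'],30)[:2]) for d in env.look_for(cam,n)])
E
```

```text
{'t': 0.0, 'joints': array([-1.2,  0.5,  1.6, -0. ,  1.1, -0.1]), 'qvel': array([ 0., -0.,  0., -0., -0.,  0.]), 'tau': array([ -0. , -61.3, -25.8,   0.1,   0. ,  -0. ]), 'eef_pos': array([ 277.3, -559.9,  222.1]), 'tcp_rot': array([-3.1,  0. , -1.1]), 'ft_force': array([ 0.4, -0. , -0.5]), 'moment': array([0. , 0. , 0.1]), 'opening': 1.0008193759239015}
scene [1123.1  316.8  527.1] [-0.7 -0.4 -0.5] 445.0106624604153
bottle [(array([316., 269.]), 0.73, array([554.3,   1.2])), (array([360., 276.]), 0.72, array([532.8,  78.9]))]
bottle_cap [(array([362., 262.]), 0.52, array([490.3,  64.6])), (array([318., 252.]), 0.43, array([504.1, -24.1]))]
mixer [(array([223., 208.]), 0.97, array([ 462.2, -293.6]))]
mixer_pad [(array([350., 244.]), 0.68, array([450.1,  18.6])), (array([223., 187.]), 0.62, array([ 384. , -358.8]))]
magnifier [(array([463., 287.]), 0.95, array([468.8, 249.1]))]
paint_jar [(array([348., 245.]), 0.91, array([454.3,  17.6]))]
dropper_bottle [(array([290., 303.]), 0.73, array([657.4,  10. ])), (array([220., 190.]), 0.35, array([ 398.3, -355.8]))]
top [ 469.7    5.6 1287.5] [ 0.1  0.  -1. ] 581.3855867010242
bottle [(array([335., 263.]), 0.61, array([543.2,  10.5])), (array([300., 267.]), 0.53, array([534.2,  86.4]))]
bottle_cap [(array([338., 258.]), 0.51, array([553.5,   5.6])), (array([302., 267.]), 0.39, array([534.6,  82.1]))]
mixer [(array([472., 297.]), 0.94, array([ 465.7, -284.4]))]
mixer_pad [(array([477., 297.]), 0.65, array([ 466.2, -294.9]))]
magnifier [(array([219., 294.]), 0.91, array([479. , 265.2]))]
paint_jar []
dropper_bottle []
```

```bash
python3 - <<'E'
import cv2
a=cv2.imread('pics/scene0.png');b=cv2.imread('pics/top0.png')
cv2.imwrite('pics/m0.png',a)
cv2.imwrite('pics/m1.png',cv2.resize(b[200:380,150:550],None,fx=2,fy=2,interpolation=cv2.INTER_CUBIC))
c=cv2.resize(a[215:335,250:410],None,fx=5,fy=5,interpolation=cv2.INTER_CUBIC)
cv2.imwrite('pics/m2.png',c)
E
```

```text
(no output)
```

View pics/m0.png

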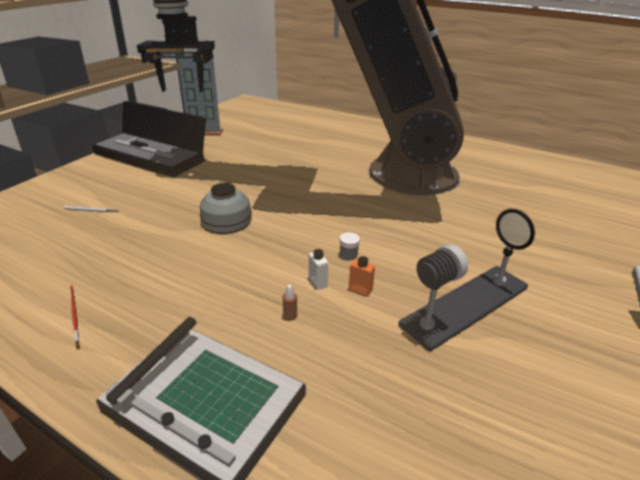

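View pics/m1.png

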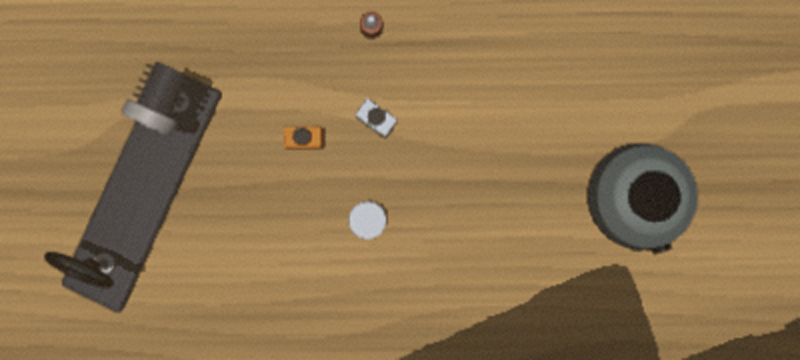

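View pics/m2.png

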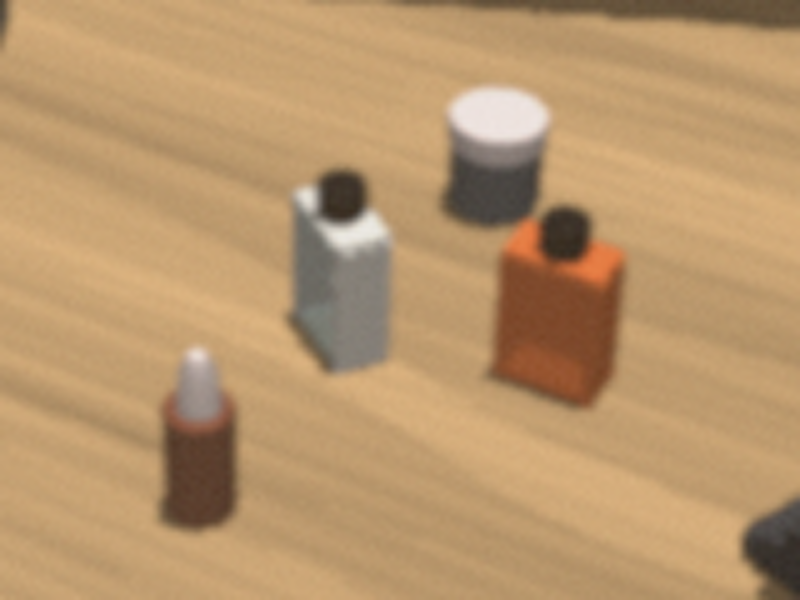

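The scene has two look-alikes. The clear/white bottle is at scene (318,268) and top (338,259), and the orange decoy is at scene (361,276) and top (301,267). The description fits the clear one. Its frosted narrow face points toward the scene camera's lower right. The dropper is at (290,303), the jar at (348,246), the mixer at (225,208) and the magnifier at (463,287). Next I'll fit poses by matching silhouettes.

```bash
cat >> h.py <<'E'
from scipy.optimize import minimize
def box(x0,x1,y0,y1,z0,z1): return np.array([[x,y,z] for x in(x0,x1) for y in(y0,y1) for z in(z0,z1)],float)
def cyl(r,a0,a1,axis='z',c=(0,0)):
    t=np.linspace(0,2*np.pi,32,endpoint=False);out=[]
    for a in(a0,a1):
        u,v=c[0]+r*np.cos(t),c[1]+r*np.sin(t);w=np.full(32,a)
        out.append(np.c_[u,v,w] if axis=='z' else np.c_[w,u,v])
    return np.vstack(out)
M={'bottle':[box(-11,11,-20,20,0,56),cyl(9.5,56,71)],
 'mixer':[cyl(58,0,40),np.vstack([cyl(58,39,40),cyl(35,69,70)]),cyl(27,70,85)],
 'magnifier':[box(-125,145,-37.5,37.5,0,14),cyl(37.5,-84,-76,'x',(0,130)),box(-84,-76,-4,4,14,95),cyl(28,80,142,'x',(0,130)),box(106,116,-5,5,14,103)]}
def place(P,p):
    c,s=np.cos(p[2]),np.sin(p[2]);return P@np.array([[c,s,0],[-s,c,0],[0,0,1]])+[p[0],p[1],0]
S=4
def sil(name,p,c,T):
    m=np.zeros((480*S,640*S),np.uint8)
    for P in M[name]:
        q=proj(c,T,place(P,p));h=cv2.convexHull(np.round((q+.5)*S-.5).astype(np.int32));cv2.fillConvexPoly(m,h,1)
    return m>0
def fit(name,p0,views):  # views: (c,T,region)
    R=[np.kron(v[2],np.ones((S,S),bool)) for v in views]
    def cost(d):
        p=[p0[0]+d[0]*10,p0[1]+d[1]*10,p0[2]+d[2]*.2];e=0
        for v,r in zip(views,R):
            m=sil(name,p,v[0],v[1]);e+=1-(m&r).sum()/max(1,(m|r).sum())
        return e/len(views)
    b=minimize(cost,[0,0,0],method='Nelder-Mead',options=dict(initial_simplex=[[0,0,0],[1.5,0,0],[0,1.5,0],[0,0,1.5]],xatol=.01,fatol=1e-4,maxiter=90))
    return [p0[0]+b.x[0]*10,p0[1]+b.x[1]*10,p0[2]+b.x[2]*.2],b.fun
def seg(cam,name,near,c=None):
    L=[d for d in env.outline_of(cam,name) if np.hypot(*(np.array(d['xy'])-near))<40]
    return L[0]['region'] if L else None
E
python3 - <<'E'
from h import *
cs=shot('scene');ct=shot('top')
V={'bottle':((317,268),(336,260),[548,7,-.7]),'mixer':((223,208),(472,297),[465,-290,0]),'magnifier':((463,287),(219,294),[475,262,.45])}
for n,(a,b,p0) in V.items():
    vs=[]
    for cam,c,near in(('scene',cs,a),('top',ct,b)):
        r=seg(cam,n,near)
        if r is None: print(n,cam,'none');continue
        vs.append((c,T_of(c),r))
    for i in range(len(vs)): print(n,i,np.round(fit(n,p0,vs[i:i+1])[0],2),vs[i][2].sum())
    p,f=fit(n,p0,vs);print(n,np.round(p,2),round(f,3))
E
```

```text
bottle 0 [552.88   2.11  -0.65] 664
bottle 1 [550.75   5.41  -0.65] 214
bottle [551.37   4.25  -0.58] 0.144
mixer scene none
mixer 0 [ 4.6458e+02 -2.8271e+02  2.3000e-01] 2420
mixer [ 4.6458e+02 -2.8271e+02  2.3000e-01] 0.054
magnifier 0 [477.29 228.44   0.53] 7620
magnifier 1 [ 4.6974e+02  2.7028e+02 -4.4000e-01] 4402
magnifier [ 4.6944e+02  2.6952e+02 -4.4000e-01] 0.099
```

```bash
cat >> h.py <<'E'
from scipy.spatial.transform import Rotation as Ro
def goal(pos,yaw,rot=True):
    s=env.state();A=Ro.from_euler('xyz',s['tcp_rot']);B=Ro.from_euler('xyz',[np.pi,0,yaw])
    d=A.inv().apply(np.array(pos)-s['eef_pos'])/300;r=(A.inv()*B).as_rotvec()/(np.pi/2)
    print('t',round(s['t'],2),'pos',np.round(s['eef_pos'],1),'rpy',np.round(s['tcp_rot'],3),'F',np.round(s['ft_force'],1),'op',round(s['opening'],3));print('row',np.round(d,4),np.round(r,4))
E
python3 -c "
from h import *
goal([551,4,225],.95)
print(env.read_camera('wrist')['mount'])"
```

```text
t 1.2 pos [ 277.4 -560.1  222.7] rpy [-3.142 -0.    -1.111] F [-0.3  0.2 -0.2] op 0.998
row [-1.2803 -1.6517 -0.0079] [ 1.0000e-04 -0.0000e+00 -1.3121e+00]
[[ 9.99999762e-01 -6.87190327e-04  5.44914109e-05  7.72387827e-01]
 [-6.46824010e-04 -9.62710766e-01 -2.70532000e-01 -7.64170476e+01]
 [ 2.38366441e-04  2.70531900e-01 -9.62710982e-01 -1.62603011e+02]
 [ 0.00000000e+00  0.00000000e+00  0.00000000e+00  1.00000000e+00]]
```

Call:
send_rows(
  moves=[
    [[-0.1, -0.12, 0, 0, 0, -0.078], [-0.2, -0.24, 0, 0, 0, -0.156], [-0.3, -0.36, 0, 0, 0, -0.234], [-0.4, -0.48, 0, 0, 0, -0.312], [-0.48, -0.6, 0, 0, 0, -0.39], [-0.56, -0.72, 0, 0, 0, -0.468], [-0.64, -0.82, 0, 0, 0, -0.546], [-0.7, -0.9, 0, 0, 0, -0.624], [-0.76, -0.98, 0, 0, 0, -0.7]],
  ],
)

```text
t: 2.0
eef_pos: [440.2, -223.2, 222.9]
tcp_rot: [3.141, -0.0, -0.005]
ft_force: [1.5, -0.5, 0.2]
opening: 1.0
```

```bash
python3 -c "
from h import *
goal([551,4,225],.95)"
```

```text
t 2.0 pos [ 440.2 -223.2  222.9] rpy [ 3.141 -0.    -0.005] F [ 1.5 -0.5  0.2] op 1.0
row [ 0.3651 -0.7594 -0.0071] [ 3.000e-04 -2.000e-04 -6.082e-01]
```

Call:
send_rows(
  moves=[
    [[0.05, -0.1, 0, 0, 0, -0.075], [0.1, -0.2, 0, 0, 0, -0.15], [0.15, -0.3, 0, 0, 0, -0.225], [0.2, -0.4, 0, 0, 0, -0.3], [0.25, -0.5, 0, 0, 0, -0.375], [0.3, -0.6, 0, 0, 0, -0.45], [0.34, -0.7, 0, 0, 0, -0.53], [0.365, -0.76, -0.007, 0, 0, -0.608], [0.365, -0.76, -0.007, 0, 0, -0.608], [0.365, -0.76, -0.007, 0, 0, -0.608]],
  ],
  grip=-0.5,
)

```text
t: 2.83
eef_pos: [551.8, 2.1, 224.6]
tcp_rot: [3.141, 0.0, 0.943]
ft_force: [-0.2, -0.6, -0.4]
opening: 0.752
```

```bash
python3 - <<'E'
from h import *
goal([551,4,225],.95)
s=env.state();c=shot('wrist','w1.png');T=T_of(c,s)
for d in env.outline_of('wrist','bottle'): print(np.round(d['xy']),round(d['confidence'],2),d['region'].sum())
L=env.outline_of('wrist','bottle')
q=proj(c,T,[[551,4,30]])[0];print('expected',q)
im=c['image'][:,:,::-1].copy()
for d in L:
    if np.hypot(*(np.array(d['xy'])-q))<60:
        p,f=fit('bottle',[551,4,-.6],[(c,T,d['region'])]);print(np.round(p,2),round(f,3))
        m=sil('bottle',p,c,T)[::S,::S].astype(np.uint8)
        cv2.drawContours(im,cv2.findContours(m,0,1)[0],-1,(0,255,0),1)
cv2.imwrite('pics/w1b.png',im)
E
```

```text
t 2.83 pos [551.8   2.1 224.6] rpy [3.141 0.    0.943] F [-0.2 -0.6 -0.4] op 0.752
row [ 0.0037 -0.0059 -0.0013] [ 0.0001  0.0001 -0.0042]
[374. 152.] 0.89 1319
[322. 216.] 0.62 1324
expected [319.70292361 212.71021051]
[553.68   4.19  -0.63] 0.036
```

View pics/w1b.png

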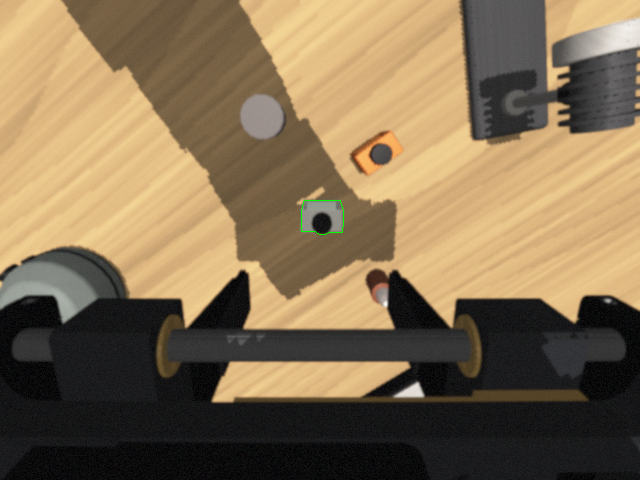

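The green fit sits tightly on the clear bottle at (322,216). The orange decoy is at (378,152), the jar at (262,116) and the dropper at (378,288), all outside the finger paths. I'll descend and take a closer look.

```bash
python3 -c "
from h import *
goal([553.3,4.2,100],.941)"
```

```text
t 2.98 pos [5.514e+02 5.000e-01 2.247e+02] rpy [3.142 0.    0.94 ] F [ 0.3 -0.8 -0.1] op 0.745
row [ 0.0139 -0.0022  0.4158] [ 0.      0.0002 -0.0004]
```

Call:
send_rows(
  moves=[
    [[0.004, 0, 0.1, 0, 0, 0], [0.008, 0, 0.2, 0, 0, 0], [0.012, -0.002, 0.3, 0, 0, 0], [0.014, -0.002, 0.38, 0, 0, 0], [0.014, -0.002, 0.416, 0, 0, 0], [0.014, -0.002, 0.416, 0, 0, 0], [0.014, -0.002, 0.416, 0, 0, 0], [0.014, -0.002, 0.416, 0, 0, 0]],
  ],
)

```text
t: 3.65
eef_pos: [554.4, 4.7, 101.3]
tcp_rot: [3.14, -0.001, 0.943]
ft_force: [-0.7, -0.5, 0.3]
opening: 0.75
```

```bash
python3 - <<'E'
from h import *
s=env.state();c=shot('wrist','w2.png');T=T_of(c,s)
L=env.outline_of('wrist','bottle')
q=proj(c,T,[[553,4,30]])[0];print('expected',q,[(d['xy'],d['region'].sum()) for d in L])
im=c['image'][:,:,::-1].copy();p=[553,4.2,-.63]
for d in L:
    if np.hypot(*(np.array(d['xy'])-q))<60:
        p,f=fit('bottle',p,[(c,T,d['region'])]);print(np.round(p,3),round(f,3))
        m=sil('bottle',p,c,T)[::S,::S].astype(np.uint8)
        cv2.drawContours(im,cv2.findContours(m,0,1)[0],-1,(0,255,0),1)
        break
cv2.imwrite('pics/w2b.png',im)
goal([p[0],p[1],24],p[2]+np.pi/2)
E
```

```text
expected [316.51416895 250.24197871] [([399.1, 158.0], np.int64(3624)), ([318.0, 253.6], np.int64(3551))]
[553.445   3.824  -0.627] 0.028
t 3.75 pos [554.4   4.9 101.4] rpy [ 3.139e+00 -1.000e-03  9.430e-01] F [-0.1 -1.1 -0.7] op 0.75
row [-0.0051 -0.0009  0.258 ] [ 0.0014 -0.0007 -0.0005]
```

View pics/w2b.png

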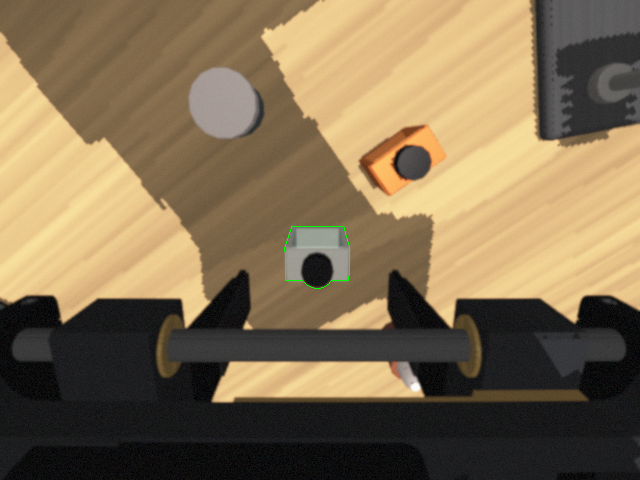

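The fit is aligned with the bottle (cap at (317,270)), which is square and centred between the fingers. Now I'll descend and grip.

Call:
send_rows(
  moves=[
    [[-0.003, -0.001, 0.07, 0, 0, 0], [-0.005, -0.001, 0.14, 0, 0, 0], [-0.005, -0.001, 0.2, 0, 0, 0], [-0.005, -0.001, 0.24, 0, 0, 0], [-0.005, -0.001, 0.258, 0, 0, 0], [-0.005, -0.001, 0.258, 0, 0, 0], [-0.005, -0.001, 0.258, 0, 0, 0], [-0.005, -0.001, 0.258, 0, 0, 0]],
  ],
)

```text
t: 4.42
eef_pos: [553.2, 4.1, 23.6]
tcp_rot: [3.14, -0.001, 0.944]
ft_force: [-0.0, -0.3, -0.5]
opening: 0.751
```

Call:
send_rows(
  moves=[
    [[0, 0, 0, 0, 0, 0], [0, 0, 0, 0, 0, 0], [0, 0, 0, 0, 0, 0], [0, 0, 0, 0, 0, 0], [0, 0, 0, 0, 0, 0], [0, 0, 0, 0, 0, 0], [0, 0, 0, 0, 0, 0], [0, 0, 0, 0, 0, 0], [0, 0, 0, 0, 0, 0], [0, 0, 0, 0, 0, 0]],
  ],
  grip=1,
)

```text
t: 5.25
eef_pos: [552.7, 4.1, 22.6]
tcp_rot: [3.141, -0.0, 0.944]
ft_force: [-0.4, -0.4, 2.0]
opening: 0.418
```

```bash
python3 - <<'E'
from h import *
goal([553.5,4,150],.941)
E
```

```text
t 5.25 pos [552.7   4.1  22.6] rpy [ 3.141 -0.     0.944] F [-0.4 -0.4  2. ] op 0.418
row [ 0.0013  0.0025 -0.4246] [ 0.0001 -0.      0.0016]
```

Call:
send_rows(
  moves=[
    [[0, 0, -0.03, 0, 0, 0], [0, 0, -0.1, 0, 0, 0], [0, 0, -0.2, 0, 0, 0], [0, 0, -0.3, 0, 0, 0], [0, 0, -0.4, 0, 0, 0], [0, 0, -0.5, 0, 0, 0], [0, 0, -0.55, 0, 0, 0], [0, 0, -0.55, 0, 0, 0], [0, 0, -0.55, 0, 0, 0]],
  ],
)

```text
t: 6.0
eef_pos: [552.5, 4.1, 188.1]
tcp_rot: [3.14, -0.001, 0.944]
ft_force: [0.5, 0.1, -1.1]
opening: 0.419
```

```bash
python3 - <<'E'
from h import *
goal([505,-140,190],.944)
goal([464.6,-282.7,190],.944)
cs=shot('scene');T=T_of(cs)
for d in env.look_for('scene','mixer')+env.look_for('scene','mixer_pad'): print(d)
# mixer fit from the scene
for d in env.outline_of('scene','mixer')[:2]:
    if d['region'].sum()>800: print(np.round(fit('mixer',[465,-283,0],[(cs,T,d['region'])]),2) if 0 else fit('mixer',[465,-283,0],[(cs,T,d['region'])]))
E
```

```text
t 6.0 pos [552.5   4.1 188.1] rpy [ 3.14e+00 -1.00e-03  9.44e-01] F [ 0.5  0.1 -1.1] op 0.419
row [-0.4819  0.1538 -0.0066] [ 0.0008 -0.0004 -0.0003]
t 6.0 pos [552.5   4.1 188.1] rpy [ 3.14e+00 -1.00e-03  9.44e-01] F [ 0.5  0.1 -1.1] op 0.419
row [-0.9461  0.3239 -0.0067] [ 0.0008 -0.0004 -0.0003]
{'xy': [225.4, 209.0], 'confidence': 0.63}
{'xy': [222.2, 191.2], 'confidence': 0.61}
([np.float64(463.12876483234925), np.float64(-287.30642030100074), np.float64(0.06907441736644322)], np.float64(0.04835023966113028))
([np.float64(465.0), np.float64(-283.0), np.float64(0.0)], np.float64(1.0))
```

```bash
python3 - <<'E'
from h import *
goal([538,-336,190],.944)
E
```

```text
t 6.2 pos [552.1   4.2 186.2] rpy [-3.14e+00  1.00e-03  9.44e-01] F [-0.6 -1.3 -1.3] op 0.422
row [-0.9456  0.6274 -0.0128] [-0.0013  0.0008 -0.0003]
```

Call:
send_rows(
  moves=[
    [[-0.06, 0.04, 0, 0, 0, 0], [-0.16, 0.1, -0.01, 0, 0, 0], [-0.27, 0.18, -0.01, 0, 0, 0], [-0.38, 0.25, -0.01, 0, 0, 0], [-0.49, 0.32, -0.01, 0, 0, 0], [-0.6, 0.4, -0.01, 0, 0, 0], [-0.71, 0.47, -0.01, 0, 0, 0], [-0.81, 0.54, -0.01, 0, 0, 0], [-0.89, 0.59, -0.01, 0, 0, 0], [-0.945, 0.627, -0.01, 0, 0, 0], [-0.945, 0.627, -0.01, 0, 0, 0], [-0.945, 0.627, -0.01, 0, 0, 0]],
  ],
)

```text
t: 7.2
eef_pos: [537.9, -336.3, 189.0]
tcp_rot: [-3.139, -0.0, 0.942]
ft_force: [-0.3, 0.0, -1.3]
opening: 0.416
```

```bash
python3 - <<'E'
from h import *
s=env.state();c=shot('wrist','w3.png');T=T_of(c,s)
q=proj(c,T,[[464.5,-284,85]])[0];print('expected',q)
im=c['image'][:,:,::-1].copy()
for n in('mixer_pad','mixer','bottle'):
    for d in env.outline_of('wrist',n)[:2]:
        xy=np.array(d['xy']);print(n,xy,round(d['confidence'],2),d['region'].sum(),atz(c,T,xy,85))
        if n=='mixer': print(fit('mixer',[464.5,-284,0],[(c,T,d['region'])]))
cv2.circle(im,tuple(int(v) for v in q),4,(0,255,0),1)
for k in (cyl(27,85,85),cyl(58,0,0)):
    for u in proj(c,T,place(k,[464.5,-284,0])): cv2.circle(im,tuple(int(v) for v in u),1,(0,255,0),-1)
cv2.imwrite('pics/w3b.png',im)
goal([464.5,-284,140],.944)
E
```

```text
expected [317.41563581 116.79154193]
mixer_pad [315.  119.8] 0.76 4575 [ 465.13699439 -286.59285482   85.        ]
mixer [313.8 117.2] 0.59 15203 [ 463.21140409 -286.24373782   85.        ]
([np.float64(463.94626707376864), np.float64(-285.74776761111804), np.float64(0.372364789941209)], np.float64(0.05864998635956198))
bottle [319.2 301. ] 0.76 6549 [ 580.98075363 -366.95636967   85.        ]
t 7.4 pos [ 538.7 -334.6  190.3] rpy [-3.141 -0.     0.945] F [-0.2  0.4 -0.9] op 0.418
row [-0.0083 -0.2991  0.1679] [-0.0004 -0.      0.0006]
```

View pics/w3b.png

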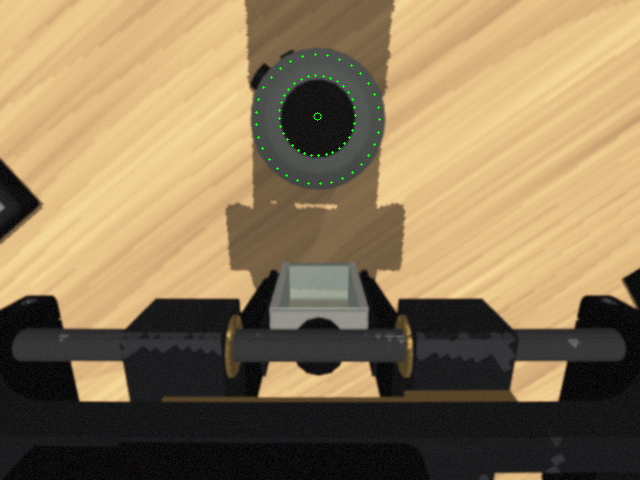

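The pad is at about (315,119), which gives roughly (464.8, -286). The bottle hangs upright between the fingers, with no contact on the clear faces. I'll move over the pad.

```bash
python3 - <<'E'
from h import *
goal([464.5,-286,116],.944)
E
```

```text
t 7.4 pos [ 538.7 -334.6  190.3] rpy [-3.141 -0.     0.945] F [-0.2  0.4 -0.9] op 0.418
row [-0.0137 -0.2952  0.2479] [-0.0004 -0.      0.0006]
```

Call:
send_rows(
  moves=[
    [[0, -0.06, 0, 0, 0, 0], [-0.005, -0.16, 0, 0, 0, 0], [-0.01, -0.25, 0, 0, 0, 0], [-0.013, -0.295, 0.05, 0, 0, 0], [-0.013, -0.295, 0.13, 0, 0, 0], [-0.013, -0.295, 0.2, 0, 0, 0], [-0.013, -0.295, 0.24, 0, 0, 0], [-0.013, -0.295, 0.247, 0, 0, 0], [-0.013, -0.295, 0.247, 0, 0, 0], [-0.013, -0.295, 0.247, 0, 0, 0], [-0.013, -0.295, 0.247, 0, 0, 0], [-0.013, -0.295, 0.247, 0, 0, 0]],
  ],
)

```text
t: 8.4
eef_pos: [464.9, -287.1, 117.3]
tcp_rot: [3.14, 0.0, 0.944]
ft_force: [-0.5, -0.1, -0.4]
opening: 0.417
```

```bash
python3 - <<'E'
from h import *
goal([464.5,-286,108],.944)
E
```

```text
t 8.4 pos [ 464.9 -287.1  117.3] rpy [3.14  0.    0.944] F [-0.5 -0.1 -0.4] op 0.417
row [ 0.0022 -0.0034  0.0311] [ 0.001   0.0001 -0.0001]
```

Call:
send_rows(
  moves=[
    [[0, -0.002, 0.01, 0, 0, 0], [0, -0.002, 0.02, 0, 0, 0], [0, -0.002, 0.028, 0, 0, 0], [0, -0.002, 0.034, 0, 0, 0], [0, -0.002, 0.04, 0, 0, 0], [0, -0.002, 0.043, 0, 0, 0], [0, -0.002, 0.043, 0, 0, 0]],
  ],
)

```text
t: 8.98
eef_pos: [464.1, -286.7, 103.5]
tcp_rot: [-3.141, 0.0, 0.944]
ft_force: [-1.6, 0.9, 4.7]
opening: 0.418
```

Call:
send_rows(
  moves=[
    [[0, 0, 0.003, 0, 0, 0], [0, 0, 0.006, 0, 0, 0], [0, 0, 0.006, 0, 0, 0]],
  ],
)

```text
t: 9.23
eef_pos: [464.1, -286.7, 101.8]
tcp_rot: [3.141, 0.0, 0.944]
ft_force: [-0.9, 1.3, 5.7]
opening: 0.418
```

Call:
send_rows(
  moves=[
    [[0, 0, 0.003, 0, 0, 0], [0, 0, 0.006, 0, 0, 0], [0, 0, 0.006, 0, 0, 0]],
  ],
)

```text
t: 9.48
eef_pos: [464.1, -286.7, 101.4]
tcp_rot: [3.141, 0.0, 0.944]
ft_force: [-6.0, 2.7, 21.6]
opening: 0.421
```

The force jumped to 21.6 N with no further travel, so the pad is on its hard stop. I'll ease off slightly and hold for more than 2 s.

Call:
send_rows(
  moves=[
    [[0, 0, -0.001, 0, 0, 0], [0, 0, -0.001, 0, 0, 0], [0, 0, -0.001, 0, 0, 0], [0, 0, -0.001, 0, 0, 0], [0, 0, -0.001, 0, 0, 0], [0, 0, -0.001, 0, 0, 0], [0, 0, -0.001, 0, 0, 0], [0, 0, -0.001, 0, 0, 0], [0, 0, -0.001, 0, 0, 0], [0, 0, -0.001, 0, 0, 0], [0, 0, -0.001, 0, 0, 0], [0, 0, -0.001, 0, 0, 0]],
  ],
)

```text
t: 10.48
eef_pos: [464.1, -286.7, 101.5]
tcp_rot: [3.141, 0.0, 0.944]
ft_force: [-4.7, 2.4, 18.1]
opening: 0.419
```

Call:
send_rows(
  moves=[
    [[0, 0, 0, 0, 0, 0], [0, 0, 0, 0, 0, 0], [0, 0, 0, 0, 0, 0], [0, 0, 0, 0, 0, 0], [0, 0, 0, 0, 0, 0], [0, 0, 0, 0, 0, 0], [0, 0, 0, 0, 0, 0], [0, 0, 0, 0, 0, 0], [0, 0, 0, 0, 0, 0], [0, 0, 0, 0, 0, 0], [0, 0, 0, 0, 0, 0], [0, 0, 0, 0, 0, 0]],
  ],
)

```text
t: 11.48
eef_pos: [464.1, -286.7, 101.4]
tcp_rot: [3.141, 0.0, 0.944]
ft_force: [-5.0, 2.9, 17.9]
opening: 0.418
```

Call:
send_rows(
  moves=[
    [[0, 0, 0, 0, 0, 0], [0, 0, 0, 0, 0, 0], [0, 0, 0, 0, 0, 0], [0, 0, 0, 0, 0, 0], [0, 0, 0, 0, 0, 0], [0, 0, 0, 0, 0, 0], [0, 0, 0, 0, 0, 0], [0, 0, 0, 0, 0, 0]],
  ],
)

```text
t: 12.15
eef_pos: [464.1, -286.7, 101.4]
tcp_rot: [3.141, 0.0, 0.944]
ft_force: [-4.5, 4.1, 18.6]
opening: 0.421
```

Call:
send_rows(
  moves=[
    [[0, 0, -0.02, 0, 0, 0], [0, 0, -0.06, 0, 0, 0], [0, 0, -0.15, 0, 0, 0], [0, 0, -0.26, 0, 0, 0], [0, 0, -0.37, 0, 0, 0], [0, 0, -0.48, 0, 0, 0], [0, 0, -0.57, 0, 0, 0], [0, 0, -0.6, 0, 0, 0], [0, 0, -0.6, 0, 0, 0]],
  ],
)

```text
t: 12.9
eef_pos: [464.6, -287.0, 281.9]
tcp_rot: [3.138, 0.0, 0.944]
ft_force: [1.1, 0.4, -1.6]
opening: 0.419
```

```bash
python3 - <<'E'
from h import *
goal([523,245,290],1.13)
E
```

```text
t 12.9 pos [ 464.6 -287.   281.9] rpy [3.138 0.    0.944] F [ 1.1  0.4 -1.6] op 0.419
row [ 1.5501 -0.883  -0.0307] [ 0.0025  0.0004 -0.1186]
```

Call:
send_rows(
  moves=[
    [[0.05, -0.03, 0, 0, 0, -0.005], [0.15, -0.085, -0.005, 0, 0, -0.01], [0.26, -0.15, -0.01, 0, 0, -0.02], [0.37, -0.21, -0.01, 0, 0, -0.03], [0.48, -0.275, -0.015, 0, 0, -0.04], [0.59, -0.335, -0.015, 0, 0, -0.05], [0.7, -0.4, -0.02, 0, 0, -0.055], [0.8, -0.455, -0.02, 0, 0, -0.06]],
  ],
)

```text
t: 13.57
eef_pos: [493.7, -10.0, 284.3]
tcp_rot: [-3.139, 0.001, 1.038]
ft_force: [0.8, -0.4, -1.3]
opening: 0.423
```

```bash
python3 - <<'E'
from h import *
goal([523,245,290],1.13)
E
```

```text
t 13.57 pos [493.7 -10.  284.3] rpy [-3.139e+00  1.000e-03  1.038e+00] F [ 0.8 -0.4 -1.3] op 0.423
row [ 0.782  -0.3475 -0.0189] [-0.0016  0.0005 -0.0583]
```

Call:
send_rows(
  moves=[
    [[0.1, -0.045, -0.005, 0, 0, -0.01], [0.21, -0.095, -0.01, 0, 0, -0.02], [0.32, -0.14, -0.01, 0, 0, -0.03], [0.43, -0.19, -0.015, 0, 0, -0.04], [0.54, -0.24, -0.015, 0, 0, -0.05], [0.64, -0.285, -0.02, 0, 0, -0.058], [0.72, -0.32, -0.02, 0, 0, -0.058], [0.77, -0.342, -0.02, 0, 0, -0.058], [0.782, -0.347, -0.02, 0, 0, -0.058], [0.782, -0.347, -0.02, 0, 0, -0.058], [0.782, -0.347, -0.02, 0, 0, -0.058]],
  ],
)

```text
t: 14.48
eef_pos: [523.7, 242.1, 290.7]
tcp_rot: [-3.14, 0.002, 1.129]
ft_force: [-1.1, -0.4, -0.7]
opening: 0.419
```

```bash
python3 - <<'E'
from h import *
s=env.state();c=shot('wrist','w4.png');T=T_of(c,s)
ct=shot('top');L=env.outline_of('top','magnifier')  # arm now covers part
env.read_camera('wrist')
im=c['image'][:,:,::-1].copy();p=[469.4,269.5,-.44]
def draw(p,col):
    for P in M['magnifier']:
        h=cv2.convexHull(proj(c,T,place(P,p)).astype(np.int32));cv2.polylines(im,[h],True,col,1)
draw(p,(0,255,0))
for d in env.outline_of('wrist','magnifier')[:1]:
    print(d['xy'],d['confidence'],d['region'].sum())
    q,f=fit('magnifier',p,[(c,T,d['region'])]);print(np.round(q,3),f);draw(q,(0,0,255))
cv2.imwrite('pics/w4b.png',im)
goal([469.4,269.5,290],1.13)
E
```

```text
[321.1, 143.4] 0.68 14271
[ 4.70957e+02  2.68778e+02 -4.38000e-01] 0.19465041248638015
t 14.73 pos [524.1 241.9 292.2] rpy [3.141 0.    1.128] F [ 0.   0.1 -0.9] op 0.419
row [ 0.005  -0.204   0.0074] [ 0.0001  0.     -0.0014]
```

View pics/w4b.png

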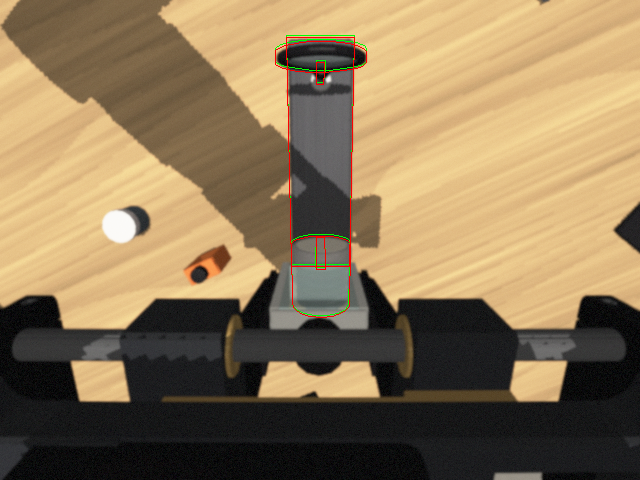

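The magnifier model overlays the picture well: lens ring at (320,56), foot edges at columns 290–352. I'll use light_mid ≈ (470, 269) and yaw -0.44, then go over it and down.

```bash
python3 - <<'E'
from h import *
goal([470,269.2,225],1.132)
E
```

```text
t 14.73 pos [524.1 241.9 292.2] rpy [3.141 0.    1.128] F [ 0.   0.1 -0.9] op 0.419
row [ 0.005  -0.2018  0.224 ] [ 0.0001  0.     -0.0027]
```

Call:
send_rows(
  moves=[
    [[0, -0.04, 0, 0, 0, 0], [0.002, -0.1, 0, 0, 0, -0.003], [0.005, -0.16, 0, 0, 0, -0.003], [0.005, -0.195, 0.03, 0, 0, -0.003], [0.005, -0.202, 0.09, 0, 0, -0.003], [0.005, -0.202, 0.15, 0, 0, -0.003], [0.005, -0.202, 0.2, 0, 0, -0.003], [0.005, -0.202, 0.224, 0, 0, -0.003], [0.005, -0.202, 0.224, 0, 0, -0.003], [0.005, -0.202, 0.224, 0, 0, -0.003], [0.005, -0.202, 0.224, 0, 0, -0.003]],
  ],
)

```text
t: 15.65
eef_pos: [470.0, 270.3, 226.0]
tcp_rot: [3.141, -0.001, 1.134]
ft_force: [-0.2, -1.4, -1.2]
opening: 0.42
```

```bash
python3 - <<'E'
from h import *
goal([470,269.2,124.4],1.132)
E
```

```text
t 15.65 pos [470.  270.3 226. ] rpy [ 3.141e+00 -1.000e-03  1.134e+00] F [-0.2 -1.4 -1.2] op 0.42
row [-0.0035  0.0011  0.3386] [ 0.0006 -0.0007  0.0011]
```

Call:
send_rows(
  moves=[
    [[0, 0, 0.04, 0, 0, 0], [-0.003, 0.001, 0.09, 0, 0, 0], [-0.003, 0.001, 0.14, 0, 0, 0], [-0.003, 0.001, 0.19, 0, 0, 0], [-0.003, 0.001, 0.24, 0, 0, 0], [-0.003, 0.001, 0.29, 0, 0, 0], [-0.003, 0.001, 0.32, 0, 0, 0], [-0.003, 0.001, 0.337, 0, 0, 0], [-0.003, 0.001, 0.337, 0, 0, 0], [-0.003, 0.001, 0.337, 0, 0, 0], [-0.003, 0.001, 0.337, 0, 0, 0], [-0.003, 0.001, 0.337, 0, 0, 0]],
  ],
)

```text
t: 16.65
eef_pos: [470.0, 269.2, 124.7]
tcp_rot: [3.141, -0.001, 1.134]
ft_force: [-0.4, -0.8, -0.4]
opening: 0.418
```

```bash
python3 - <<'E'
from h import *
goal([470,269.2,124.4],1.132)
c=shot('scene','s5.png');T=T_of(c);im=c['image'][:,:,::-1].copy()
print('light_mid px',proj(c,T,[[470,269.2,130]]))
for d in env.outline_of('scene','bottle')[:3]:
    print(np.round(d['xy']),round(d['confidence'],2),d['region'].sum())
x0,y0=380,180;k=4
z=cv2.resize(im[y0:y0+150,x0:x0+200],None,fx=k,fy=k,interpolation=cv2.INTER_CUBIC)
def dr(P,col):
    h=cv2.convexHull(((proj(c,T,P)-[x0,y0]+.5)*k).astype(np.int32));cv2.polylines(z,[h],True,col,1)
for P in M['magnifier']: dr(place(P,[470,269.2,-.439]),(0,255,0))
for P in M['bottle']: dr(place(P+[0,0,102],[470,269.2,-.439]),(0,0,255))
cv2.imwrite('pics/s5b.png',z)
E
```

```text
t 16.65 pos [470.  269.2 124.7] rpy [ 3.141e+00 -1.000e-03  1.134e+00] F [-0.4 -0.8 -0.4] op 0.418
row [-0.     -0.0001  0.0009] [ 0.0006 -0.0006  0.0011]
light_mid px [[486.49322553 243.28571145]]
[360. 276.] 0.85 827
```

View pics/s5b.png

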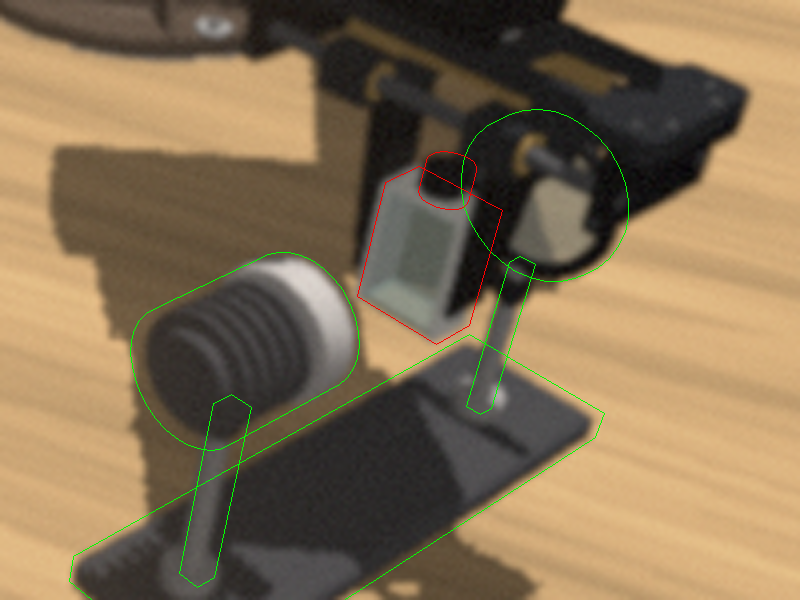

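The bottle matches its red projection to about 1 px, but the foot and lens sit 2–3 px off the magnifier model. I'll measure the magnifier a second time from the first pictures, taken before the arm covered it, using a colour mask.

```bash
python3 - <<'E'
from h import *
vs=[];out=[]
for cam,(x0,x1,y0,y1) in(('scene',(385,545,195,355)),('top',(165,265,225,362))):
    c=shot(cam);T=T_of(c);im=cv2.imread(f'pics/{cam}0.png')
    hsv=cv2.cvtColor(im,cv2.COLOR_BGR2HSV);m=((hsv[...,1]<70)|(hsv[...,2]<75)).astype(np.uint8)
    k=np.zeros_like(m);k[y0:y1,x0:x1]=m[y0:y1,x0:x1]
    n,lab,st,_=cv2.connectedComponentsWithStats(k);k=(lab==1+st[1:,4].argmax()).astype(np.uint8)
    ct,h=cv2.findContours(k,cv2.RETR_CCOMP,1)
    for i,q in enumerate(ct):   # fill lens hole
        if h[0][i][3]>=0 and (cam=='top' or cv2.boundingRect(q)[1]<240): cv2.drawContours(k,[q],-1,1,-1)
    vs.append((c,T,k>0))
    p,f=fit('magnifier',[470,269,-.44],vs[-1:]);print(cam,k.sum(),np.round(p,3),round(f,3))
p,f=fit('magnifier',[470,269,-.44],vs);print('both',np.round(p,3),round(f,3))
for (c,T,k),cam,(x0,y0,kk) in zip(vs,('scene','top'),((390,200,3),(165,225,3))):
    im=cv2.imread(f'pics/{cam}0.png')
    z=cv2.resize(im[y0:y0+145,x0:x0+130],None,fx=kk,fy=kk,interpolation=cv2.INTER_CUBIC)
    mk=cv2.resize(k.astype(np.uint8)[y0:y0+145,x0:x0+130],None,fx=kk,fy=kk,interpolation=0)
    cv2.drawContours(z,cv2.findContours(mk,0,1)[0],-1,(255,0,0),1)
    for P in M['magnifier']:
        cv2.polylines(z,[cv2.convexHull(((proj(c,T,place(P,p))-[x0,y0]+.5)*kk).astype(np.int32))],True,(0,255,0),1)
    out.append(z)
cv2.imwrite('pics/m6.png',np.hstack(out))
E
```

```text
scene 7387 [ 4.67415e+02  2.67941e+02 -4.29000e-01] 0.145
top 4234 [ 4.69475e+02  2.70148e+02 -4.32000e-01] 0.087
both [ 4.69174e+02  2.69088e+02 -4.30000e-01] 0.118
```

View pics/m6.png

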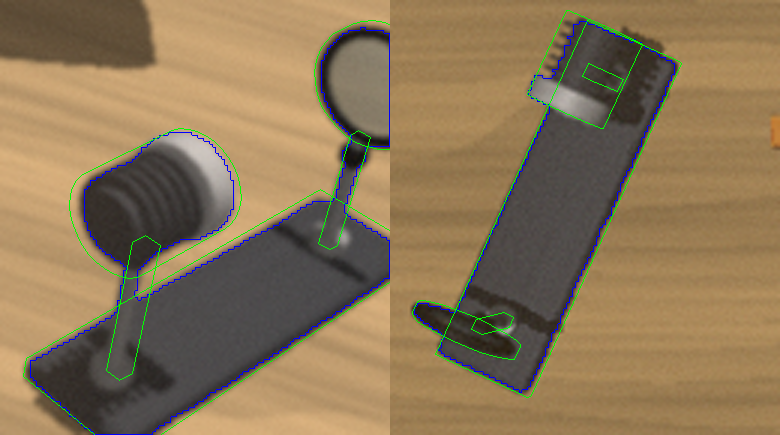

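The three estimates of light_mid are scene (467.4, 267.9), top (469.5, 270.1) and wrist (471.0, 268.8), a mean of about (469.3, 269.0) with yaw -0.433. The bottle's axis is at (470.0, 269.2), yaw -0.437, window height about 130. That agreement is within 1 mm and 0.3°, so I'm handing in.

```bash
python3 - <<'E'
from h import *
goal([469.3,269,124.4],1.137)
print(np.abs(env.state()['qvel']).max())
for n in('paint_jar','dropper_bottle'):
    env.read_camera('scene');print(n,[(np.round(d['xy']),round(d['confidence'],2)) for d in env.look_for('scene',n)])
print(env.job_done())
E
```

```text
t 16.85 pos [469.8 269.1 124.2] rpy [ 3.141 -0.     1.134] F [ 0.6 -0.2 -1. ] op 0.416
row [-0.001  -0.0014 -0.0006] [ 0.0003 -0.0002 -0.0021]
0.004805285691433483
paint_jar [(array([350., 244.]), 0.56)]
dropper_bottle [(array([290., 305.]), 0.94)]
the job is handed in; nothing more can be done
None
```

I handed the job in at about 17 s, with the arm still holding the bottle upright in the light path; no verdict was reported.

- **Grip:** I picked up the clear bottle (not the orange one) by its two frosted edges. The jaw opening held at about 0.42, or 40 mm, throughout.
- **Press:** I pressed the bottle on the mixer pad until the force jumped to about 22 N with no further travel. I then eased to about 18 N and held it there for 2.7 s.
- **Light check:** The last reading has the window centre at about (470, 269, 130), within 1 mm and 0.3° of the mean light-path estimate. Joint speeds were near zero.
- **Paint jar and dropper bottle:** In the scene camera they were within about 2 px of where they started.

**Disagreements:** The three cameras' estimates of the light-path middle differ by 2–4 mm, close to the 2 mm calibration limit, so I used the mean. In the scene picture the magnifier model sat 2–3 px off. The network did not find the held bottle in that last scene picture, so I checked it there by overlay only, which agreed to about 1 px.

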